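Tip the cake carton onto the labelling mat and push it to the stop

TASK

Make the red cake carton ready for labelling: with the fingertips, push it near its top so that it tips over towards the metal stop and lies flat inside the yellow outline, still short of the stop. Then push the lying carton gently along the mat until its top end is flush against the stop, and withdraw. Do not lift or crush the carton, and leave everything else on the bench alone.

Things in the scene. Friction and masses are not known exactly. Their poses are not given: they have to be found in the camera images.
- jig: labelling mat fixed to the bench: a thin grey sheet with a yellow tape outline, flush with the bench; it may be turned many ways. Origin on the bench at the centre of the outlined zone, z up. The zone inside the tape is 290 mm along jig x (-145 to +145) and 150 mm along jig y (-75 to +75); the stop bar closes its +x end
- jig_stop (a point): middle of the foot of the stop's face (jig frame 145, 0, 0 mm): a fixed aluminium bar 30 mm high and 162 mm long across the zone's +x end, with a low flange behind it
- carton: red carton, white band at its foot: rigid box 50 mm thick (own x), 85 wide (y), 160 tall (z), 0.2 to 0.42 kg. Origin at the centre of its underside, z up while standing. It starts standing in the zone near the end away from the stop (origin at jig x -100 to -75 mm), own x pointing to the stop within about 5 degrees: the window side faces the stop, the paper-panel side away
- carton_foot_l (a point): point of the carton at its foot end, mid-thickness, on its +y side (carton frame 0, 42.5, 0 mm)
- carton_foot_r (a point): the same on its -y side (0, -42.5, 0 mm)
- carton_top_l (a point): point of the carton at its top end, mid-thickness, on its +y side (0, 42.5, 160 mm)
- carton_top_r (a point): the same on its -y side (0, -42.5, 160 mm)
- carton_edge_a (a point): middle of the carton's lower edge on the window side (25, 0, 0 mm), over which it turns when tipped to the stop. About 1 N near its top tips it; past about 17 degrees it falls by itself, and then lies 50 mm high, panel up, its top end some 30 to 60 mm short of the stop
- carton_edge_b (a point): middle of its lower edge on the panel side (-25, 0, 0 mm). Lying, the carton slides at about 1 to 5 N; it dents if the fingers press it with more than 40 N
- label_roll: bystander: paper label roll, a 76 mm disc 40 mm high beside the mat; origin at the centre of its underside
- jam_jar: bystander: amber jar, 64 mm wide and 75 mm high, beside the mat; origin at the centre of its underside
- blue_carton: bystander: blue standing carton of the same size as the red one, not to be touched; origin at the centre of its underside
- spray_can: bystander: yellow spray can, 66 mm wide and 190 mm high; origin at the centre of its underside
- water_bottle: bystander: green bottle, 62 mm wide and 190 mm high; origin at the centre of its underside
- mug: bystander: white mug, 80 mm wide and 85 mm high; origin at the centre of its underside
- pastry_brush: bystander: pastry brush lying on the bench, wooden handle, about 25 mm high
Things that resemble listed ones, but are neither listed nor needed, are in the scene too. Several things have the shape of the carton; the one meant has the colours described above.

How it is judged:
On the way, in this order (a step that is already met when the one before it is completed fails the run):
1. the carton lies flat and still inside the outline, tipped towards the stop and still at least 8 mm short of it (angle between carton's own z axis and vertical between 1.48 and 1.66 rad and height (world z) of each of carton_top_l, carton_top_r, carton_foot_l, carton_foot_r below 0.035 m and y of carton_foot_l in the frame of jig between -0.077 and 0.077 m and y of carton_foot_r in the frame of jig between -0.077 and 0.077 m and y of carton_top_l in the frame of jig between -0.077 and 0.077 m and y of carton_top_r in the frame of jig between -0.077 and 0.077 m and x of each of carton_foot_l, carton_foot_r in the frame of jig above -0.147 m and x of each of carton_top_l, carton_top_r in the frame of jig below 0.15 m and linear speed of carton below 0.02 m/s and angular speed of carton below 0.1 rad/s and x of each of carton_top_l, carton_top_r in the frame of jig below 0.137 m), for 0.2 s.
2. its top end is flush against the stop (angle between carton's own z axis and vertical between 1.48 and 1.66 rad and height (world z) of each of carton_top_l, carton_top_r, carton_foot_l, carton_foot_r below 0.035 m and y of carton_foot_l in the frame of jig between -0.077 and 0.077 m and y of carton_foot_r in the frame of jig between -0.077 and 0.077 m and y of carton_top_l in the frame of jig between -0.077 and 0.077 m and y of carton_top_r in the frame of jig between -0.077 and 0.077 m and x of each of carton_foot_l, carton_foot_r in the frame of jig above -0.147 m and x of carton_top_l in the frame of jig between 0.139 and 0.15 m and x of carton_top_r in the frame of jig between 0.139 and 0.15 m), for 0.2 s.
At the end, for the whole second after the job is handed in: the red carton lies flat (within 5 degrees) and at rest inside the outline, top end towards the stop, with both corners of that end within 6 mm of the stop's face (all of step 2 and linear speed of carton below 0.02 m/s and angular speed of carton below 0.1 rad/s); the robot touches nothing.
It fails at once if the carton is lifted off the bench or thrown on its narrow side (both broad-side foot edges over 15 mm up) (height (world z) of each of carton_edge_a, carton_edge_b above 0.015 m).
It fails at once if the fingers press the carton with more than 40 N (contact force between the fingers and carton above 40 N).
It fails at once if the arm or the gripper's body, not the fingers, pushes the carton (contact force between the arm and carton above 2 N).
It fails at once if the standing carton is pushed low, in its lower half (contact force between the fingers and carton above 0.4 N and angle between carton's own z axis and vertical below 0.15 rad and height (world z) of the grasp point below 0.08 m).
It fails at once if a bystander is moved more than 15 mm (distance of any of label_roll, jam_jar, blue_carton, spray_can, water_bottle, mug, pastry_brush from where it was at the start of the episode above 0.015 m).
It also fails if it takes over 48 s, if anything falls off the work surface, if the arm or the gripper's body presses on something with over 40 N, if the wrist force passes 120 N, or if a joint passes its speed limit or range.

ROBOT

A 6-joint arm with a two-finger parallel gripper is mounted at the origin on the work surface. World frame = base frame: x ahead of the robot, y to its left, z up, the work surface at z = 0. Lengths are in m, angles in rad, forces in N, time in s.
With the tool pointing down it reaches from about 0.3 to 0.875 m from the base axis. Payload 6.4 kg.
Tool frame: the origin (TCP) lies midway between the tips of the shut fingers; the grasp point (between the pads) lies 19 mm behind it; y points along the fingers, x is the direction in which the jaws open and shut, and the axes are right-handed (so a half turn about y gives the same grasp; the last joint's range is limited). The gripper opens to 85 mm and grips with 20 to 120 N. Pads are 22 mm wide; open, the fingers measure 114 mm over their backs; the gripper's body (76 mm by 85 mm) begins 54 mm behind the grasp point. The pads swing forward as they close: fully open they stand 13 mm farther back than shut.
Start: joints at [-1.424, 0.181, 1.607, -0, 1.354, -0.206], TCP at [0.199, -0.54, 0.231] pointing down, gripper open.
Joint ranges: [-2.99, 2.99], [-0.89, 2.07], [0.3, 2.58], [-1.14, 4.28], [0, 2.63], [-3.12, 3.12]. Speed limits (rad/s): [2.57, 2.57, 3.01, 3.14, 3.14, 3.14].

INTERFACE

Orientations are given as a unit quaternion [w, x, y, z].
In Python, from bench import ctrl gives the robot as it stands.
- The arm moves only by the tool step_arm, never from a script. Its argument "commands" is a list of rows, each a list of 7 numbers: the turn, a rotation vector about the tool's x, y, z in units of 6 degrees (1.0 is 6 degrees), then the shift along the tool's x, y, z in units of 30 mm (1.0 is 30 mm), then the opening, from 0 (shut) to 1 (fully open). A call has 1 to 10 rows; each row shifts and turns the commanded pose from where the row before left it, along the tool's axes as they then stand; what a row does not reach is not made up. A row lasts 1/10 s, in which the tool goes at most 50 mm and 8.59 degrees, less where a joint would pass 70% of its speed; a pose out of reach is approached as far as the arm can. A call with a number of a shift or a turn outside -1 to 1 is refused whole. A call with a gripper value outside its range is refused whole. The fingers move at their own pace and stop on an object; the grip force is fixed at half the most. Time passes only in rows, so rows that do not move let the fingers close. It gives the time, the measured TCP pose, the force and the opening at its end, in the units of the state.
- ctrl.get_obs(): the state, without advancing time (a new reading comes with each control period).
- ctrl.camera(name): name is "scene" or "top"; returns (picture, depth): 480x640x3 uint8, blue, green, red; 480x640 float32, m along the optical axis (not along the pixel's ray), 0 where there is no reading.
- ctrl.get_calibration(name): a dict with "intrinsics" (3x3 intrinsics, pixels), "D" ([k1, k2, p1, p2, k3] as OpenCV has them; the pictures are not rectified), "R" (3x3) and "t" (3): a world point X has camera coordinates R X + t. Camera axes: x right, y down, z forward; pixel columns grow to the right and rows downward; lengths in m; the calibration is good to about 2 mm. A picture is of the moment at which its call begins. get_calibration takes no time and is no camera call.
- ctrl.hand_in(): hands the job in, once; it reports no verdict.
Trained networks look in the newest picture that a camera, given by its name, has taken for a name from the list of things; names that differ only in an ending like _2 or _b are one class to them, and where a whole thing is asked for, a point or a joint stands for the part that bears it (a point fixed in the world has none). Each returns a list of dicts, best first, with "p" (0 to 1); they miss things now and then, are a little off and sometimes report something else, mostly with a low value. They report only what shows in the picture. A call takes as long as a camera call. They do not tell look-alikes from the thing itself.
- ctrl.boxes_of(thing, camera): "point" ([x, y, z] in m, in the coordinates of the camera as it stood for that picture, good to about 4 mm: the middle of the surface that is visible of it).
- ctrl.silhouettes(thing, camera): "pixels" (480x640 bool, what is visible of it).
The state is a dict: "time_s": time; "q": joint angles; "dq": joint speeds; "joint_efforts": joint torques, N m; "eef_pos": TCP position; "eef_rot": TCP orientation; "wrist_force": force on the tool from outside, world axes, zero at the start; "torque": the same for the moment, N m; "opening": opening from 0.0 (shut) to 1.0 (fully open).
Only numpy, scipy, OpenCV 4.12 (cv2) and the standard library are available. Lean on these libraries where they do the work, as an engineer would, in place of code of your own. Each camera call takes 0.05 s, during which the arm holds its last target.

## Working session

There is one attempt and no reset: what is moved stays moved. The work goes in short steps, Python scripts to look and compute and a tool call to move; the robot and the scene stay as the last step left them, time stands still between calls to the robot, and variables do not carry over. Pictures are saved under pics/ and viewed, and the job is handed in when it is done.

Besides the shell and the picture viewer there is one more tool, called after "Call:" as name(argument=value, ...) on one line, values as JSON. step_arm: Moves the arm, as the interface text tells. Its arguments: {"type":"object","properties":{"commands":{"type":"array"}},"required":["commands"]}

```bash
ls; mkdir -p pics; python3 - <<'E'
from bench import ctrl
import cv2
for n in ("scene","top"):
    p,d=ctrl.camera(n); cv2.imwrite(f"pics/{n}0.png",p)
    c=ctrl.get_calibration(n); print(n,{k:v.round(3).tolist() if hasattr(v,'round') else v for k,v in c.items()})
print(ctrl.get_obs())
E
```

```text
pics
scene {'intrinsics': [[567.923, 0.0, 316.791], [0.0, 567.923, 236.694], [0.0, 0.0, 1.0]], 'D': [-0.052, 0.0, 0.0, 0.0, 0.0], 'R': [[-0.327, 0.945, 0.008], [0.755, 0.266, -0.599], [-0.568, -0.19, -0.801]], 't': [0.156, -0.334, 1.6]}
top {'intrinsics': [[473.826, 0.0, 323.391], [0.0, 473.826, 231.605], [0.0, 0.0, 1.0]], 'D': [0.041, 0.0, 0.0, 0.0, 0.0], 'R': [[-0.02, -1.0, 0.007], [-0.995, 0.019, -0.093], [0.093, -0.009, -0.996]], 't': [0.012, 0.531, 1.135]}
{'time_s': 0.1, 'q': array([-1.42431059e+00,  1.81467866e-01,  1.60790038e+00,  1.14431073e-05,
        1.35382256e+00, -2.06317266e-01]), 'dq': array([ 0.0009552 , -0.00088011, -0.00073896,  0.00045814,  0.00110942,
       -0.00109315]), 'joint_efforts': array([ 3.36184958e-04, -4.45875335e+01, -3.52238274e+01, -2.81754537e-04,
        4.17408737e-03,  7.01414990e-06]), 'eef_pos': array([ 0.19861562, -0.53907649,  0.23047731]), 'eef_rot': array([ 0.58039814, -0.57957011,  0.40488187, -0.4041128 ]), 'wrist_force': array([-0.07831217,  0.06619731, -0.92373987]), 'torque': array([ 0.0746005 ,  0.04334513, -0.01262479]), 'opening': 1.0008254839106947}
```

View pics/scene0.png

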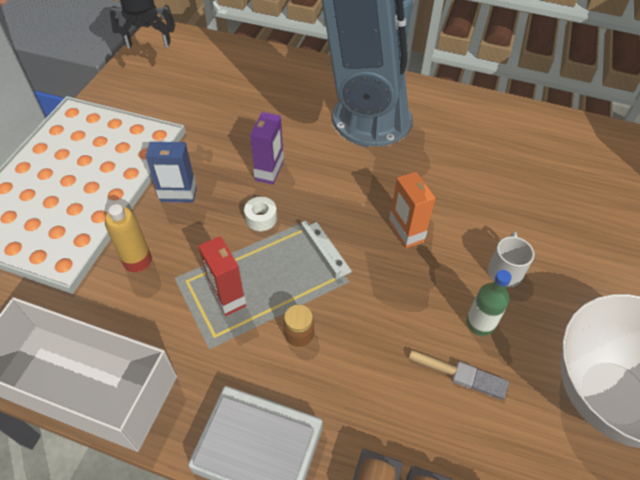

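View pics/top0.png

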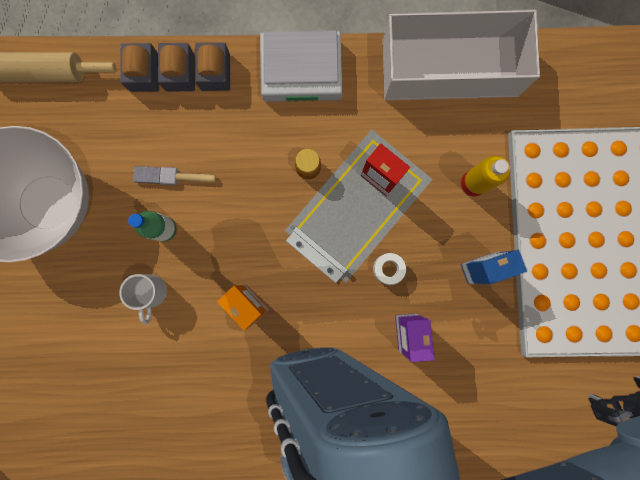

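The red carton with the white foot band is at scene (222,275) and top (385,168). The look-alikes are orange (scene 413,210), purple (267,148) and blue (172,172), and only the red one stands on the mat. Next I'll measure the mat and carton.

```bash
cat > h.py <<'E'
from bench import ctrl
import cv2, numpy as np
def cal(n):
    c=ctrl.get_calibration(n); return [np.array(c[k],float) for k in ("intrinsics","D","R","t")]
def plane(n,px,z):
    K,D,R,t=cal(n); u=cv2.undistortPoints(np.float64(px).reshape(-1,1,2),K,D).reshape(-1,2)
    r=np.c_[u,np.ones(len(u))]@R; c=-R.T@t
    return c+r*((z-c[2])/r[:,2])[:,None]
def cloud(n,d,m):
    K,D,R,t=cal(n); v,u=np.nonzero(m&(d>0))
    x=cv2.undistortPoints(np.float64(np.c_[u,v]).reshape(-1,1,2),K,D).reshape(-1,2)
    return (np.c_[x,np.ones(len(x))]*d[v,u][:,None]-t)@R
def proj(n,P):
    K,D,R,t=cal(n); return cv2.projectPoints(np.float64(P),cv2.Rodrigues(R)[0],t,K,D)[0].reshape(-1,2)
E
python3 - <<'E'
from h import *
for n in ("top","scene"):
    p,d=ctrl.camera(n)
    # silhouettes
    for th in ("carton","jig"):
        for s in ctrl.silhouettes(th,n):
            m=s["pixels"]; P=cloud(n,d,m); v,u=np.nonzero(m)
            print(n,th,round(s["p"],2),"px",int(u.mean()),int(v.mean()),len(P),"mean",P.mean(0).round(3),"zmax",np.percentile(P[:,2],98).round(3))
    hsv=cv2.cvtColor(p,cv2.COLOR_BGR2HSV)
    H,S,V=cv2.split(hsv)
    # red
    red=((H<6)|(H>174))&(S>150)&(V>80)
    nn,l,st,ce=cv2.connectedComponentsWithStats(red.astype(np.uint8))
    for i in range(1,nn):
        if st[i,4]>300: print("red",ce[i].round(),st[i,4])
    Y=(H>20)&(H<32)&(S>110)&(V>130)
    win=np.zeros_like(Y)
    if n=="top": win[125:290,280:440]=1; win[140:185,290:325]=0
    else: win[215:350,170:355]=1; win[300:345,280:318]=0
    m=Y&win; P=cloud(n,d,m); v,u=np.nonzero(m)
    Q=plane(n,np.c_[u,v],0)
    r=cv2.minAreaRect(np.float32(Q[:,:2]*1000)); print("yellow",len(Q),r, P[:,2].mean())
    cr=cloud(n,d,red&(win|True))
    # carton top face
    t=cr[(cr[:,2]>.150)&(cr[:,2]<.17)&(np.linalg.norm(cr[:,:2]-Q.mean(0)[:2],axis=1)<.2)]
    print("top face",len(t),t.mean(0),cv2.minAreaRect(np.float32(t[:,:2]*1000)))
    vis=p.copy(); vis[m]=(255,0,255); vis=vis[100:300,260:460] if n=="top" else vis[200:360,160:360]
    cv2.imwrite(f"pics/{n}1.png",cv2.resize(vis,None,fx=3,fy=3))
E
```

```text
top carton 0.93 px 242 305 1363 mean [0.364 0.18  0.135] zmax 0.164
top carton 0.78 px 383 169 1461 mean [ 0.66  -0.136  0.128] zmax 0.164
top carton 0.66 px 414 337 1559 mean [ 0.288 -0.19   0.132] zmax 0.164
top jig 0.6 px 352 212 9880 mean [ 0.58  -0.073  0.003] zmax 0.031
top jig 0.15 px 142 293 1512 mean [0.392 0.431 0.04 ] zmax 0.087
red [387. 164.] 874
yellow 654 ((603.5415649414062, -91.09242248535156), (162.7865753173828, 294.97900390625), 48.642433166503906) 0.0010734015785014849
top face 826 [ 0.66582333 -0.14157138  0.16027482] ((666.1383056640625, -141.8033905029297), (83.96021270751953, 50.44182586669922), 49.467010498046875)
scene carton 0.97 px 266 147 1861 mean [ 0.306 -0.188  0.103] zmax 0.164
scene carton 0.85 px 411 208 2464 mean [0.378 0.188 0.104] zmax 0.163
scene carton 0.78 px 222 275 2154 mean [ 0.683 -0.13   0.114] zmax 0.163
scene carton 0.48 px 267 280 10404 mean [ 0.599 -0.073  0.003] zmax 0.031
scene jig 0.98 px 267 281 10233 mean [ 0.599 -0.073  0.003] zmax 0.03
red [222. 269.] 1488
yellow 575 ((603.9293212890625, -90.63655090332031), (161.48623657226562, 294.2850036621094), 48.50234603881836) 0.0012236287018853092
top face 853 [ 0.67225778 -0.14012603  0.16007737] ((668.583740234375, -141.7337188720703), (88.37792205810547, 49.10603713989258), 48.76369857788086)
```

```bash
python3 - <<'E'
from h import *
a=np.deg2rad(138.6); ex=np.array([np.cos(a),np.sin(a)]); ey=np.array([-ex[1],ex[0]]); c=np.array([.604,-.091])
for n in ("top","scene"):
    p,d=ctrl.camera(n)
    P=cloud(n,d,np.ones(d.shape,bool)); 
    j=np.c_[(P[:,:2]-c)@ex,(P[:,:2]-c)@ey,P[:,2]]
    s=j[(abs(j[:,1])<.1)&(j[:,0]>.1)&(j[:,0]<.22)&(j[:,2]>.02)&(j[:,2]<.05)]
    print(n,"bar x",np.percentile(s[:,0],[1,50,99]).round(4),"y",np.percentile(s[:,1],[1,99]).round(4),"z",s[:,2].mean().round(4))
    for lo,hi in((-.07,-.03),(.03,.07)):
        q=s[(s[:,1]>lo)&(s[:,1]<hi)]; print(" min/max x",lo,np.percentile(q[:,0],[2,98]).round(4))
    k=j[(abs(j[:,1])<.09)&(j[:,0]<-.02)&(j[:,0]>-.17)&(j[:,2]>.155)&(j[:,2]<.165)]
    r=cv2.minAreaRect(np.float32(k[:,:2]*1000)); print(" carton top in jig",r, k.mean(0))
    for th in ("label_roll","jam_jar","spray_can","blue_carton"):
        R,t=cal(n)[2:]
        for b in ctrl.boxes_of(th,n)[:2]:
            w=R.T@(np.array(b["point"])-t); print("  ",th,round(b["p"],2),w.round(3),"jig",((w[:2]-c)@ex).round(3),((w[:2]-c)@ey).round(3))
from scipy.spatial.transform import Rotation as Ro
o=ctrl.get_obs(); print(Ro.from_quat(o["eef_rot"],scalar_first=True).as_matrix().round(3),o["time_s"])
print("ey",ey,"ex",ex)
p,_=ctrl.camera("scene"); 
B=lambda x,y,z:[*(c+x*ex+y*ey),z]
L=[B(-.145,-.075,0),B(.145,-.075,0),B(.145,.075,0),B(-.145,.075,0)]
cv2.polylines(p,[proj("scene",L).round().astype(int)],True,(255,0,255),1)
cv2.imwrite("pics/fit.png",cv2.resize(p[200:360,160:370],None,fx=3.6,fy=3.6))
E
```

```text
top bar x [0.1491 0.1551 0.1609] y [-0.0779  0.0793] z 0.0303
 min/max x -0.07 [0.1492 0.1608]
 min/max x 0.03 [0.1492 0.1608]
 carton top in jig ((-79.99958801269531, -3.084026336669922), (50.75056076049805, 84.73887634277344), 0.6884360909461975) [-0.07962914 -0.0029776   0.16030824]
   label_roll 0.56 [ 0.437 -0.153  0.037] jig 0.084 0.157
   jam_jar 0.85 [0.687 0.033 0.074] jig 0.02 -0.148
   jam_jar 0.68 [ 0.435 -0.363  0.162] jig -0.053 0.316
   spray_can 0.86 [ 0.639 -0.36   0.152] jig -0.205 0.179
   spray_can 0.39 [ 0.658 -0.133  0.162] jig -0.068 -0.005
   blue_carton 0.62 [ 0.435 -0.364  0.163] jig -0.054 0.317
   blue_carton 0.62 [ 0.44  -0.154  0.039] jig 0.081 0.156
scene bar x [0.1467 0.1525 0.1597] y [-0.0815  0.0783] z 0.0293
 min/max x -0.07 [0.1469 0.1595]
 min/max x 0.03 [0.1468 0.1598]
 carton top in jig ((-81.59103393554688, -3.4237747192382812), (89.7864990234375, 49.704891204833984), 89.72490692138672) [-0.08193936 -0.0067297   0.16045426]
   label_roll 0.69 [ 0.451 -0.152  0.04 ] jig 0.074 0.146
   spray_can 0.77 [ 0.669 -0.361  0.122] jig -0.227 0.16
   blue_carton 0.91 [ 0.455 -0.37   0.112] jig -0.073 0.308
   blue_carton 0.35 [0.388 0.43  0.054] jig 0.507 -0.248
[[ 0.346 -0.     0.938]
 [-0.938  0.     0.346]
 [-0.    -1.    -0.   ]] 0.9
ey [-0.66131187 -0.75011107] ex [-0.75011107  0.66131187]
```

View pics/fit.png

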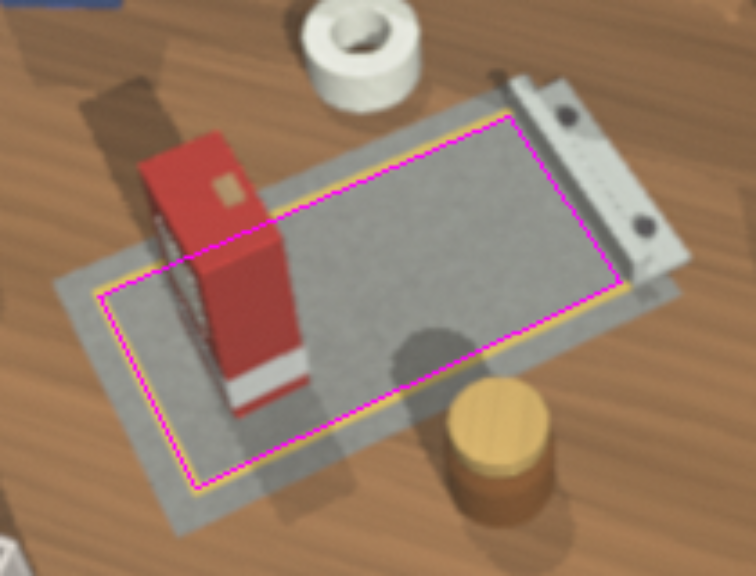

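Jig x runs along (-0.750, 0.661). In the jig frame the carton sits at about x -81 mm, y -3 mm, squared to within 1°. I'll rise and turn so that tool z points to the stop, and half-open the fingers for two-point pushing.

Call:
step_arm(commands=[[0,-1,0,0,-1,0,0.5],[0,-1,0,0,-1,0,0.5],[0,-1,0,0,-1,0,0.5],[0,-1,0,0,0,0,0.5],[0,-1,0,0,0,0,0.5],[0,-1,0,0,0,0,0.5],[0,-1,0,0,0,0,0.5],[0,-1,0,0,0,0,0.5],[0,-1,0,0,0,0,0.5],[0,-1,0,0,0,0,0.5]])

```text
time_s: 1.95
eef_pos: [0.1987, -0.5396, 0.3213]
eef_rot: [0.705, -0.705, 0.059, -0.059]
wrist_force: [0.2, -0.3, 0.7]
opening: 0.502
```

Call:
step_arm(commands=[[0,-1,0,0,0,0,0.5],[0,-1,0,0,0,0,0.5],[0,-1,0,0,0,0,0.5],[0,-1,0,0,0,0,0.5],[0,-1,0,0,0,0,0.5],[0,-1,0,0,0,0,0.5],[0,-1,0,0,0,0,0.5],[0,-1,0,0,0,0,0.5],[0,-1,0,0,0,0,0.5],[0,-0.73,0,0,0,0,0.5]])

```text
time_s: 2.95
eef_pos: [0.1987, -0.5396, 0.3213]
eef_rot: [0.644, -0.644, -0.292, 0.292]
wrist_force: [-0.1, 0.0, -0.2]
opening: 0.503
```

```bash
cat > st.py <<'E'
from h import *
from scipy.spatial.transform import Rotation as Ro
a=np.deg2rad(138.6); ex=np.array([np.cos(a),np.sin(a)]); ey=np.array([-ex[1],ex[0]]); c=np.array([.604,-.091])+.003*ex
o=ctrl.get_obs(); R=Ro.from_quat(o["eef_rot"],scalar_first=True).as_matrix()
p=o["eef_pos"]; print("t",o["time_s"],"pos",p.round(4),"jig",((p[:2]-c)@ex).round(4),((p[:2]-c)@ey).round(4),"q",o["q"].round(2),"F",o["wrist_force"].round(1),"open",round(o["opening"],2))
print("yaw z (want 138.6)",np.rad2deg(np.arctan2(R[1,2],R[0,2])).round(2),"down",R[:,1].round(3))
def need(x,y,z):
    w=np.r_[c+x*ex+y*ey,z]; print("units to",(x,y,z),(R.T@(w-p)/.03).round(2))
E
python3 - <<'E'
from st import *
need(-.175,-.003,.32); need(-.175,-.003,.12)
E
```

```text
t 2.95 pos [ 0.1987 -0.5396  0.3213] jig 0.0044 0.6045 q [-1.42  0.12  1.49 -0.    1.53 -2.28] F [-0.1  0.  -0.2] open 0.5
yaw z (want 138.6) 138.82 down [-0.  0. -1.]
units to (-0.175, -0.003, 0.32) [20.23  0.04 -6.06]
units to (-0.175, -0.003, 0.12) [20.23  6.71 -6.06]
```

Call:
step_arm(commands=[[0,0,0,1,0,-0.3,0.5],[0,0,0,1,0,-0.3,0.5],[0,0,0,1,0,-0.3,0.5],[0,0,0,1,0,-0.3,0.5],[0,0,0,1,0,-0.3,0.5],[0,0,0,1,0,-0.3,0.5],[0,0,0,1,0,-0.3,0.5],[0,0,0,1,0,-0.3,0.5],[0,0,0,1,0,-0.3,0.5],[0,0,0,1,0,-0.3,0.5]])

```text
time_s: 3.95
eef_pos: [0.4657, -0.3733, 0.3214]
eef_rot: [-0.644, 0.645, 0.291, -0.291]
wrist_force: [0.3, -0.1, 0.5]
opening: 0.502
```

Call:
step_arm(commands=[[0,0,0,1,0,-0.3,0.5],[0,0,0,1,0,-0.3,0.5],[0,0,0,1,0,-0.3,0.5],[0,0,0,1,0,-0.3,0.5],[0,0,0,1,0,-0.3,0.5],[0,0,0,1,0,-0.3,0.5],[0,0,0,1,0,-0.3,0.5],[0,0,0,1,0,-0.3,0.5],[0,0,0,1,0,-0.3,0.5],[0,0,0,0.2,0,-0.3,0.5]])

```text
time_s: 4.95
eef_pos: [0.7167, -0.2234, 0.3207]
eef_rot: [0.644, -0.644, -0.292, 0.292]
wrist_force: [-0.8, -0.8, 1.0]
opening: 0.5
```

```bash
python3 - <<'E'
from st import *
need(-.175,-.003,.12)
for n in ("top","scene"):
    p,d=ctrl.camera(n); cv2.imwrite(f"pics/{n}2.png",p)
E
```

```text
t 4.95 pos [ 0.7167 -0.2234  0.3207] jig -0.1751 0.0248 q [-0.46  0.53  0.97  0.    1.64 -1.31] F [-0.8 -0.8  1. ] open 0.5
yaw z (want 138.6) 138.8 down [ 0.     0.001 -1.   ]
units to (-0.175, -0.003, 0.12) [ 0.92  6.69 -0.  ]
```

View pics/scene2.png

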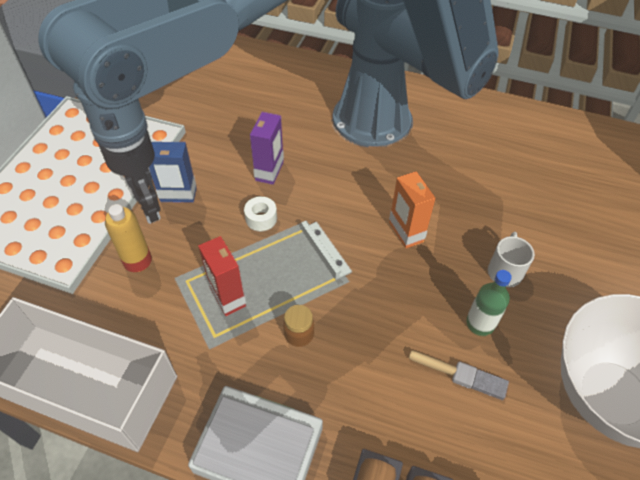

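The gripper (tips at scene 150,210) hangs above the space behind the red carton, and the arm clears everything. Next I'll shift sideways and descend.

Call:
step_arm(commands=[[0,0,0,0.9,0,0,0.5],[0,0,0,0,0.9,0,0.5],[0,0,0,0,0.9,0,0.5],[0,0,0,0,0.9,0,0.5],[0,0,0,0,0.9,0,0.5],[0,0,0,0,0.9,0,0.5],[0,0,0,0,0.9,0,0.5],[0,0,0,0,0.9,0,0.5],[0,0,0,0,0.3,0,0.5],[0,0,0,0,0,0,0.5]])

```text
time_s: 6.05
eef_pos: [0.7309, -0.2064, 0.1214]
eef_rot: [0.646, -0.644, -0.29, 0.292]
wrist_force: [0.7, -0.4, -0.1]
opening: 0.497
```

```bash
python3 - <<'E'
from st import *
need(-.125,-.003,.12)
for n in ("top","scene"):
    p,d=ctrl.camera(n); p=p[100:260,300:500] if n=="top" else p[170:330,120:320]
    cv2.imwrite(f"pics/{n}3.png",cv2.resize(p,None,fx=3.5,fy=3.5))
E
```

```text
t 6.05 pos [ 0.7309 -0.2064  0.1214] jig -0.1745 0.0026 q [-0.43  0.68  1.15 -0.    1.32 -1.28] F [ 0.7 -0.4 -0.1] open 0.5
yaw z (want 138.6) 138.55 down [-0.004  0.001 -1.   ]
units to (-0.125, -0.003, 0.12) [0.19 0.05 1.65]
```

View pics/scene3.png

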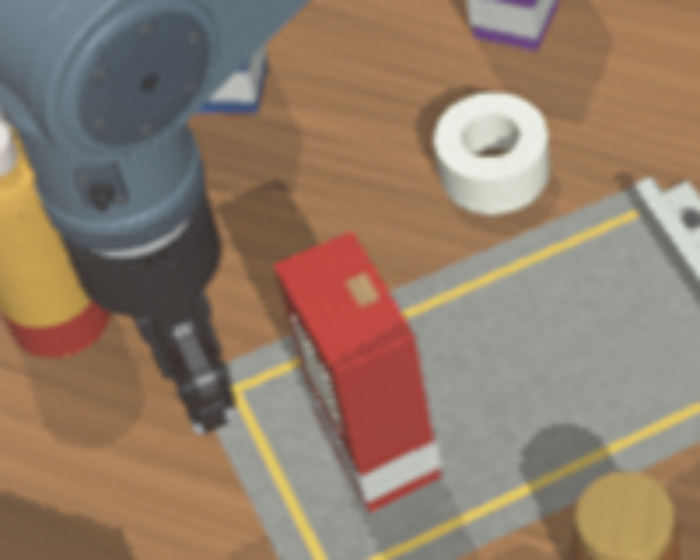

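View pics/top3.png

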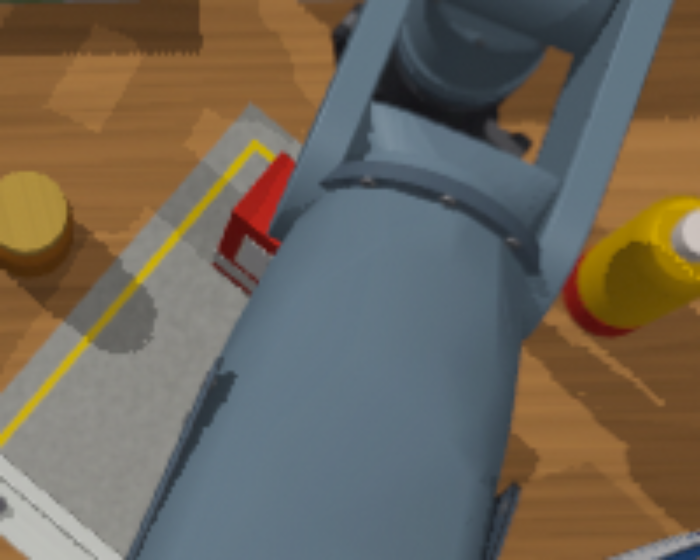

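The crops confirm the red carton with its white foot band. The fingers stand behind its panel side and level with its upper part. I'll approach, then push slowly.

Call:
step_arm(commands=[[0,0,0,0.2,0,0.4,0.5],[0,0,0,0,0,0.4,0.5],[0,0,0,0,0,0.4,0.5],[0,0,0,0,0,0.3,0.5],[0,0,0,0,0,0.2,0.5],[0,0,0,0,0,0.2,0.5],[0,0,0,0,0,0.2,0.5],[0,0,0,0,0,0.2,0.5],[0,0,0,0,0,0.2,0.5],[0,0,0,0,0,0.2,0.5]])

```text
time_s: 7.15
eef_pos: [0.6754, -0.148, 0.1232]
eef_rot: [0.645, -0.644, -0.291, 0.291]
wrist_force: [-0.6, -1.3, 0.9]
opening: 0.502
```

```bash
python3 - <<'E'
from st import *
p,d=ctrl.camera("scene"); p=p[170:330,120:320]
cv2.imwrite(f"pics/scene4.png",cv2.resize(p,None,fx=3.5,fy=3.5))
E
```

```text
t 7.15 pos [ 0.6754 -0.148   0.1232] jig -0.0942 -0.0044 q [-0.39  0.53  1.37  0.    1.24 -1.24] F [-0.6 -1.3  0.9] open 0.5
yaw z (want 138.6) 138.58 down [-0.  0. -1.]
```

View pics/scene4.png

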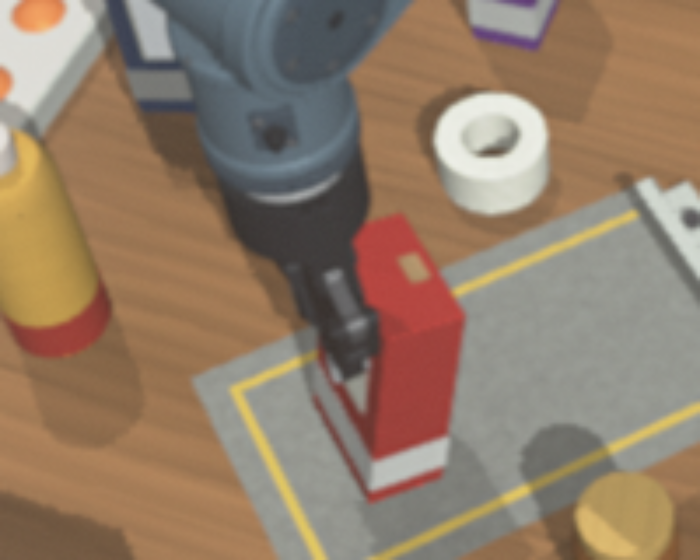

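The carton is tilting cleanly (about 11°) with its foot in place. I'll push on past the balance point and then stop.

Call:
step_arm(commands=[[0,0,0,0,0,0.2,0.5],[0,0,0,0,0,0.2,0.5],[0,0,0,0,0,0.2,0.5],[0,0,0,0,0,0.2,0.5],[0,0,0,0,0,0.1,0.5],[0,0,0,0,0,0,0.5],[0,0,0,0,0,0,0.5],[0,0,0,0,0,0,0.5],[0,0,0,0,0,0,0.5],[0,0,0,0,0,0,0.5]])

```text
time_s: 8.2
eef_pos: [0.6556, -0.1306, 0.1232]
eef_rot: [0.645, -0.644, -0.291, 0.291]
wrist_force: [-0.0, -0.5, 0.7]
opening: 0.497
```

```bash
python3 - <<'E'
from st import *
p,d=ctrl.camera("scene"); p=p[170:350,120:345]
cv2.imwrite(f"pics/scene5.png",cv2.resize(p,None,fx=3.3,fy=3.3))
E
```

```text
t 8.2 pos [ 0.6556 -0.1306  0.1232] jig -0.0678 -0.0044 q [-0.37  0.49  1.44  0.    1.22 -1.22] F [-0.  -0.5  0.7] open 0.5
yaw z (want 138.6) 138.59 down [ 0.  0. -1.]
```

View pics/scene5.png

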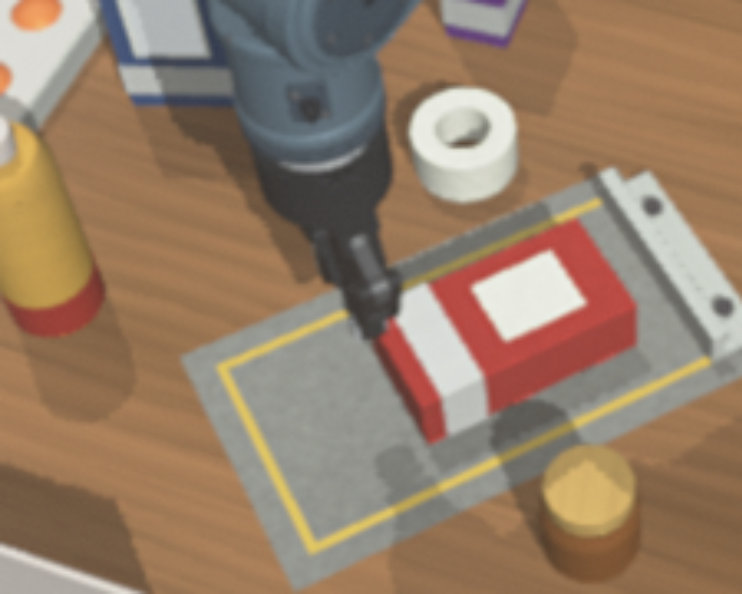

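The carton lies flat, panel up, short of the stop and inside the tape. I'll withdraw behind its foot, go low and measure.

Call:
step_arm(commands=[[0,0,0,0,0,-0.8,0.5],[0,0,0,0,0,-0.8,0.5],[0,0,0,0,0.7,-0.4,0.5],[0,0,0,0,0.8,0,0.5],[0,0,0,0,0.8,0,0.5],[0,0,0,0,0.8,0,0.5],[0,0,0,0,0.3,0,0.5],[0,0,0,0,0,0,0.5]])

```text
time_s: 9.05
eef_pos: [0.6992, -0.1696, 0.0193]
eef_rot: [0.645, -0.644, -0.29, 0.292]
wrist_force: [-0.5, 0.3, -0.0]
opening: 0.501
```

```bash
cat > meas.py <<'E'
from st import *
def meas(tag):
    p,d=ctrl.camera("scene"); P=cloud("scene",d,np.ones(d.shape,bool))
    j=np.c_[(P[:,:2]-c)@ex,(P[:,:2]-c)@ey,P[:,2]]
    k=j[(abs(j[:,1])<.08)&(j[:,0]>-.08)&(j[:,0]<.155)&(j[:,2]>.045)&(j[:,2]<.056)]
    r=cv2.minAreaRect(np.float32(k[:,:2]*1000)); print("lying top face jig",r,"z",k[:,2].mean()); print(cv2.boxPoints(r).round(1).tolist())
    s=j[(abs(j[:,1])<.1)&(j[:,0]>.1)&(j[:,0]<.22)&(j[:,2]>.02)&(j[:,2]<.04)]
    s=s[s[:,0]>.138]; print("bar x",np.percentile(s[:,0],[2,98]).round(4))
    p=p[170:350,120:345]; cv2.imwrite(f"pics/{tag}.png",cv2.resize(p,None,fx=3.3,fy=3.3))
E
python3 - <<'E'
from meas import *
meas("scene6")
E
```

```text
t 9.05 pos [ 0.6992 -0.1696  0.0193] jig -0.1264 -0.004 q [-0.4   0.72  1.31  0.    1.11 -1.25] F [-0.5  0.3 -0. ] open 0.5
yaw z (want 138.6) 138.59 down [-0.003  0.001 -1.   ]
lying top face jig ((28.170825958251953, -2.7873611450195312), (161.3121337890625, 90.16360473632812), 0.6479644775390625) z 0.05060705890013643
[[-53.0, 41.400001525878906], [-52.0, -48.79999923706055], [109.30000305175781, -47.0], [108.30000305175781, 43.20000076293945]]
bar x [0.1441 0.1569]
```

View pics/scene6.png

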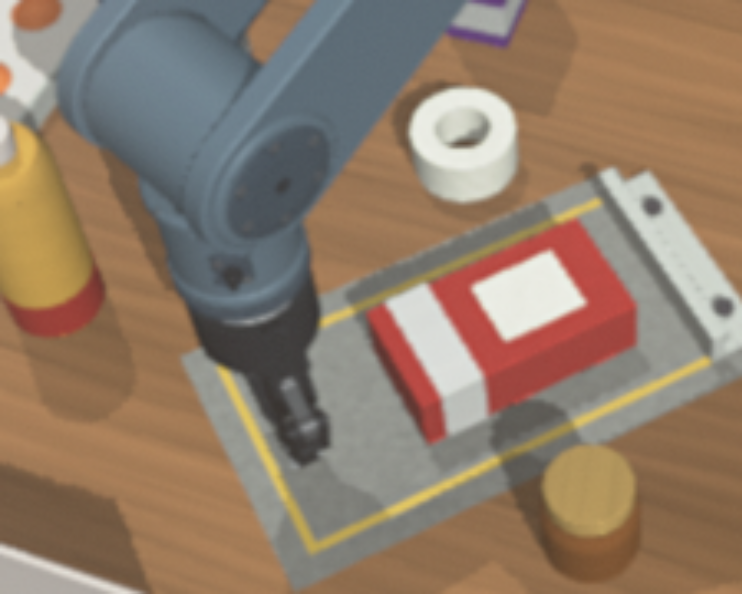

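The carton foot is at jig x -52 mm and the top end at 108 mm, so the gap to the stop is about 37 mm and it is square within 1°. The finger fronts are at about -115 mm. I'll push 90 mm, then creep.

Call:
step_arm(commands=[[0,0,0,0,0,0.5,0.5],[0,0,0,0,0,0.5,0.5],[0,0,0,0,0,0.5,0.5],[0,0,0,0,0,0.3,0.5],[0,0,0,0,0,0.2,0.5],[0,0,0,0,0,0.2,0.5],[0,0,0,0,0,0.2,0.5],[0,0,0,0,0,0.2,0.5],[0,0,0,0,0,0.2,0.5],[0,0,0,0,0,0,0.5]])

```text
time_s: 10.1
eef_pos: [0.6368, -0.1139, 0.0212]
eef_rot: [0.645, -0.644, -0.291, 0.291]
wrist_force: [0.5, -0.2, -0.0]
opening: 0.495
```

```bash
python3 - <<'E'
from meas import *
meas("scene7")
E
```

```text
t 10.1 pos [ 0.6368 -0.1139  0.0212] jig -0.0428 -0.0045 q [-0.36  0.58  1.53  0.    1.03 -1.21] F [ 0.5 -0.2 -0. ] open 0.49
yaw z (want 138.6) 138.6 down [-0.001  0.001 -1.   ]
lying top face jig ((35.467689514160156, -3.3132667541503906), (88.37896728515625, 182.6165008544922), 89.83980560302734) z 0.05063242257353843
[[-56.0, -47.20000076293945], [126.69999694824219, -47.79999923706055], [126.9000015258789, 40.599998474121094], [-55.70000076293945, 41.099998474121094]]
bar x [0.1439 0.1571]
```

View pics/scene7.png

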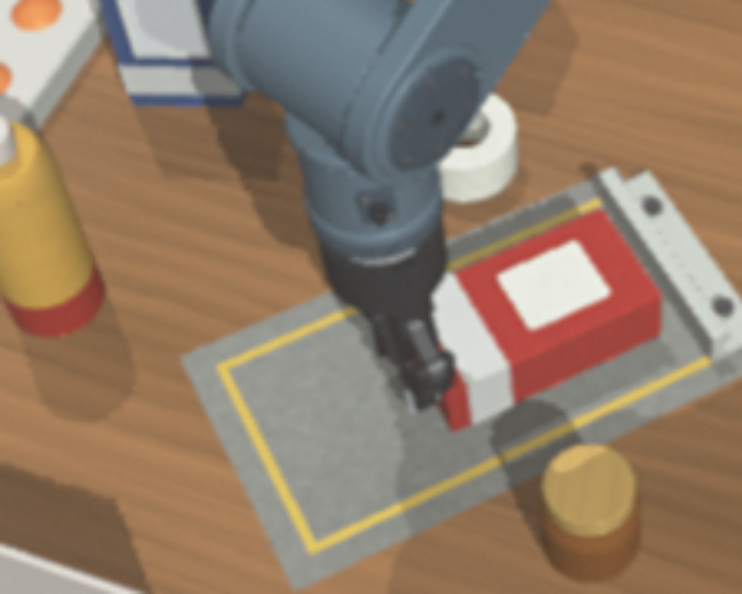

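The carton slides squarely, with the top end at about 127 mm and about 18 mm left. I'll push 14 mm, then creep.

Call:
step_arm(commands=[[0,0,0,0,0,0.15,0.5],[0,0,0,0,0,0.15,0.5],[0,0,0,0,0,0.1,0.5],[0,0,0,0,0,0.07,0.5],[0,0,0,0,0,0,0.5],[0,0,0,0,0,0,0.5]])

```text
time_s: 10.75
eef_pos: [0.6266, -0.105, 0.0211]
eef_rot: [0.645, -0.644, -0.291, 0.291]
wrist_force: [-0.2, 0.3, 0.3]
opening: 0.494
```

```bash
python3 - <<'E'
from meas import *
meas("scene8")
E
```

```text
t 10.75 pos [ 0.6266 -0.105   0.0211] jig -0.0292 -0.0045 q [-0.35  0.56  1.57  0.    1.01 -1.2 ] F [-0.2  0.3  0.3] open 0.49
yaw z (want 138.6) 138.6 down [-0.001  0.    -1.   ]
lying top face jig ((49.38208770751953, -3.2009201049804688), (90.77194213867188, 183.62709045410156), 89.4922866821289) z 0.05072910616052589
[[-42.79999923706055, -47.79999923706055], [140.8000030517578, -49.400001525878906], [141.60000610351562, 41.400001525878906], [-42.0, 43.0]]
bar x [0.1441 0.1573]
```

Call:
step_arm(commands=[[0,0,0,0,0,0.03,0.5],[0,0,0,0,0,0.03,0.5],[0,0,0,0,0,0,0.5]])

```text
time_s: 11.1
eef_pos: [0.6256, -0.1041, 0.0213]
eef_rot: [-0.644, 0.645, 0.291, -0.291]
wrist_force: [0.6, 0.0, -0.1]
opening: 0.499
```

Call:
step_arm(commands=[[0,0,0,0,0,0.03,0.5],[0,0,0,0,0,0,0.5]])

```text
time_s: 11.3
eef_pos: [0.6249, -0.1035, 0.0213]
eef_rot: [-0.644, 0.645, 0.291, -0.291]
wrist_force: [1.0, -0.8, 0.0]
opening: 0.499
```

Call:
step_arm(commands=[[0,0,0,0,0,0.02,0.5],[0,0,0,0,0,0,0.5]])

```text
time_s: 11.5
eef_pos: [0.6245, -0.1031, 0.0213]
eef_rot: [-0.644, 0.645, 0.291, -0.291]
wrist_force: [0.4, -1.5, -0.1]
opening: 0.501
```

Call:
step_arm(commands=[[0,0,0,0,0,0.02,0.5],[0,0,0,0,0,0,0.5]])

```text
time_s: 11.7
eef_pos: [0.624, -0.1026, 0.0213]
eef_rot: [-0.644, 0.644, 0.291, -0.291]
wrist_force: [0.3, -1.5, 0.6]
opening: 0.498
```

```bash
python3 - <<'E'
from meas import *
meas("scene9")
E
```

```text
t 11.7 pos [ 0.624  -0.1026  0.0213] jig -0.0257 -0.0045 q [-0.35  0.55  1.58 -0.    1.01 -1.2 ] F [ 0.3 -1.5  0.6] open 0.5
yaw z (want 138.6) 138.6 down [ 0. -0. -1.]
lying top face jig ((52.708709716796875, -3.126911163330078), (182.8572540283203, 90.66792297363281), 0.19044116139411926) z 0.05064974981561661
[[-38.900001525878906, 41.900001525878906], [-38.599998474121094, -48.79999923706055], [144.3000030517578, -48.20000076293945], [144.0, 42.5]]
bar x [0.1421 0.157 ]
```

View pics/scene9.png

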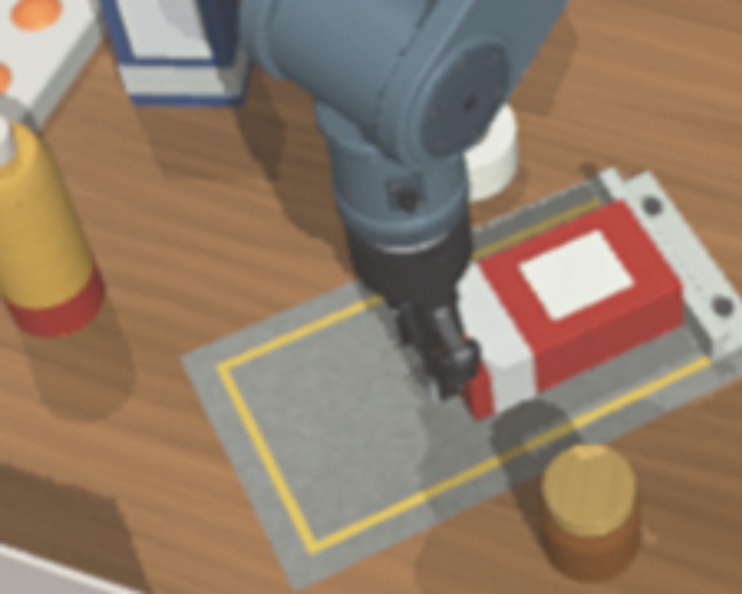

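The carton is almost at the stop and the force has not risen yet, so I'll keep creeping until I feel it.

Call:
step_arm(commands=[[0,0,0,0,0,0.02,0.5],[0,0,0,0,0,0,0.5]])

```text
time_s: 11.95
eef_pos: [0.6236, -0.1023, 0.0214]
eef_rot: [-0.644, 0.645, 0.291, -0.291]
wrist_force: [1.4, -0.6, -0.1]
opening: 0.501
```

Call:
step_arm(commands=[[0,0,0,0,0,0.02,0.5],[0,0,0,0,0,0,0.5]])

```text
time_s: 12.15
eef_pos: [0.6231, -0.1018, 0.0214]
eef_rot: [-0.644, 0.645, 0.291, -0.291]
wrist_force: [2.0, -0.7, 0.1]
opening: 0.497
```

Call:
step_arm(commands=[[0,0,0,0,0,0.02,0.5],[0,0,0,0,0,0,0.5]])

```text
time_s: 12.35
eef_pos: [0.6229, -0.1017, 0.0214]
eef_rot: [-0.644, 0.645, 0.291, -0.291]
wrist_force: [2.3, -1.8, -0.1]
opening: 0.499
```

Call:
step_arm(commands=[[0,0,0,0,0,0.02,0.5],[0,0,0,0,0,0,0.5]])

```text
time_s: 12.55
eef_pos: [0.6229, -0.1018, 0.0217]
eef_rot: [-0.644, 0.645, 0.291, -0.291]
wrist_force: [3.3, -3.2, -1.7]
opening: 0.502
```

The TCP has stalled and the reaction has risen to about 4.6 N against the push, so the carton is on the stop. I'll withdraw straight back and up.

Call:
step_arm(commands=[[0,0,0,0,0,-0.3,0.5],[0,0,0,0,0,-0.8,0.5],[0,0,0,0,0,-0.8,0.5],[0,0,0,0,-0.9,-0.5,0.5],[0,0,0,0,-0.9,0,0.5],[0,0,0,0,-0.9,0,0.5],[0,0,0,0,-0.9,0,0.5],[0,0,0,0,-0.5,0,0.5],[0,0,0,0,0,0,0.5],[0,0,0,0,0,0,0.5]])

```text
time_s: 13.55
eef_pos: [0.6757, -0.1484, 0.1433]
eef_rot: [0.645, -0.644, -0.291, 0.291]
wrist_force: [-0.7, 0.4, -0.3]
opening: 0.503
```

```bash
python3 - <<'E'
from meas import *
meas("scene10")
E
```

```text
t 13.55 pos [ 0.6757 -0.1484  0.1433] jig -0.0948 -0.0043 q [-0.39  0.51  1.35  0.    1.27 -1.24] F [-0.7  0.4 -0.3] open 0.5
yaw z (want 138.6) 138.6 down [-0.001  0.001 -1.   ]
lying top face jig ((64.90402221679688, -3.316120147705078), (89.87490844726562, 161.54534912109375), 89.27363586425781) z 0.05062798247855077
[[-16.399999618530273, -47.20000076293945], [145.10000610351562, -49.29999923706055], [146.1999969482422, 40.599998474121094], [-15.300000190734863, 42.599998474121094]]
bar x [0.142 0.157]
```

View pics/scene10.png

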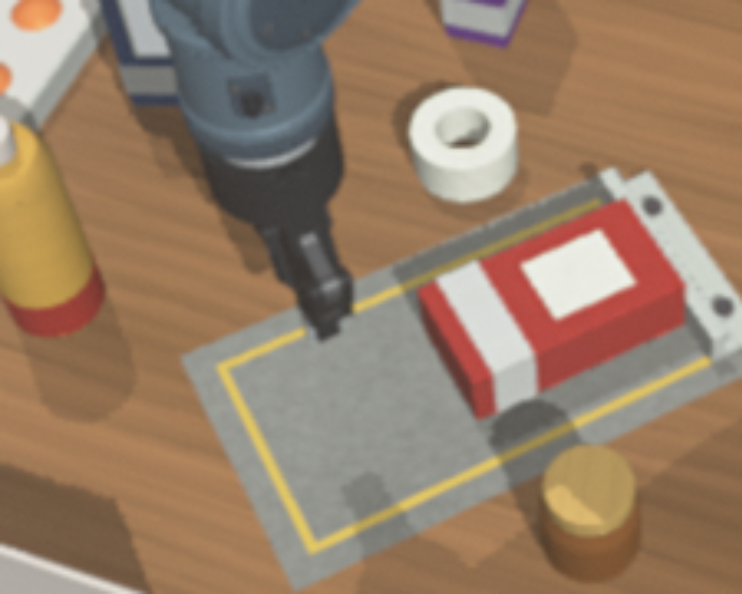

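The carton is flush against the stop (crop edge 640,220 to 685,300), flat and inside the tape. The gripper is clear and the bystanders are unmoved, so I'm handing in.

```bash
python3 -c "
from bench import ctrl
print(ctrl.hand_in())"
```

```text
the job is handed in; nothing more can be done
None
```

I tipped the red carton over towards the stop, pushed it along the mat until it was flush, withdrew, and handed the job in at about 13.6 s. No verdict came back.

- **Tipping:** I pushed it on its panel side with the half-open fingers, tips about 123 mm up. It fell flat inside the outline, about 37 mm short of the stop.
- **Pushing to the stop:** I pushed its foot end in small steps until the tool stalled at about 4.6 N. That is well under the 40 N limit.
- **Last check:** After withdrawing, the top end's corners measured at jig x 145.1 and 146.2 mm, with the stop at 145 mm. The carton was turned by less than 1°, its upper face was 50.6 mm high, and its sides were at about y -49 to +43 mm. The gripper was clear. In the last picture, cropped around the mat, the things near it looked unmoved. I checked bystanders only by eye and did not look at the far ones again.
- **Disagreement:** The two cameras differed by about 2 to 3 mm on where the stop's face is. I therefore went by the stall and the rise in force to judge contact.

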